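# Nudge a culture dish into the imager's well and start the scan

## Task

Load the imager: with the fingertips, push the yellow dish with the black maze pattern across the deck until it drops into the round well and sits flat on the well's floor, without picking it up. Then press the green start button fully down and let it go. Leave the blue dish, the bottle and the scoop where they are.

Things in the scene. Friction and masses are not known exactly. Their poses are not given: they have to be found in the camera images.
- reader: the dish imager, a fixed low white box 200 (its x) x 360 (its y) mm and 45 mm high with a flat, level deck on top; origin at the centre of its underside, on the bench. Its -x side carries the small display and faces the robot, turned by up to 0.4 rad. The well is in the middle of the deck, a dish stands on the deck to each side of it along its y, and the button is on the deck between the well and the -x edge
- well (a point): centre of the floor of the round well in the middle of the imager's deck; the grey floor is 6 mm below the deck, the well is 64 mm in diameter with a 1 mm chamfer round its mouth, so a 60 mm dish fits with 2 mm to spare all round
- maze_dish: the dish to load: a loose, closed round dish, 60 mm in diameter, 15 mm high, about 30 g, yellow with a black maze pattern on top; it starts on the deck to one side of the well (either side), centre 100 to 136 mm from the well's centre; origin at the centre of its underside, z up. It slides easily; it begins to tip into the well some 10 mm before it is centred, and when seated its top stands 9 mm above the deck
- blue_dish: the other dish, plain blue on top, same size, loose on the deck on the other side of the well; origin at the centre of its underside. To be left alone
- start_top (a point): centre of the top of the green start button, 26 mm in diameter, on a grey housing on the deck 77 mm from the well's centre; pressed straight down
- start (a joint): travel of the start button in m: 0 released, 0.006 fully down; its spring needs about 4 N to go fully down and returns it when let go
- reagent: small amber bottle with a blue cap, 52 mm in diameter, 85 mm tall, standing loose on the bench beyond the imager; origin at the centre of its underside. To be left alone
- scoop: steel lab spoon about 170 mm long lying loose on the bench beyond the imager (on its +x side); origin near the middle of its length, x along its length. To be left alone
There are look-alikes about, which are no part of the job. Of the things that look like the maze_dish, the middle-sized one is meant.

How it is judged:
On the way, in this order (a step that is already met when the one before it is completed fails the run):
1. the maze dish lies flat on the floor of the well (horizontal distance between maze_dish and well below 0.005 m and z of maze_dish in the frame of well below 0.002 m and angle between maze_dish's own z axis and vertical below 0.035 rad and linear speed of maze_dish below 0.01 m/s), for 0.2 s.
2. the start button is pressed down (at least 5 mm) (value of joint start above 0.005 m), for 0.05 s.
At the end, for the whole second after the job is handed in: The maze dish lies level (2 degrees) on the well floor (centre within 5 mm, underside within 2 mm) and at rest; the start button was pressed afterwards and is up again (within 2 mm); blue dish, bottle (upright) and scoop are within 10, 15 and 20 mm of their starts (all of step 1 and value of joint start below 0.002 m and distance of blue_dish from where it was at the start of the episode below 0.01 m and distance of reagent from where it was at the start of the episode below 0.015 m and distance of scoop from where it was at the start of the episode below 0.02 m and angle between reagent's own z axis and vertical below 0.1 rad); the robot touches nothing.
It fails at once if the maze dish is lifted more than 8 mm off the deck (z of maze_dish in the frame of well above 0.014 m).
It fails at once if the blue dish is lifted (z of blue_dish in the frame of well above 0.014 m).
It fails at once if the blue dish is moved more than 10 mm (distance of blue_dish from where it was at the start of the episode above 0.01 m).
It fails at once if the reagent bottle is moved more than 15 mm (distance of reagent from where it was at the start of the episode above 0.015 m).
It fails at once if the scoop is moved more than 20 mm (distance of scoop from where it was at the start of the episode above 0.02 m).
It also fails if it takes over 51 s, if anything falls off the work surface, if the arm or the gripper's body presses on something with over 40 N, if the wrist force passes 120 N, or if a joint passes its speed limit or range.

## Robot

A 7-joint arm with a two-finger parallel gripper is mounted at the origin on the work surface. World frame = base frame: x ahead of the robot, y to its left, z up, the work surface at z = 0. Lengths are in m, angles in rad, forces in N, time in s.
With the tool pointing down it reaches from about 0.4 to 0.925 m from the base axis. Payload 4.1 kg.
Tool frame: the origin (TCP) lies at the very end of the fingers, on their centre line; the grasp point (between the pads) lies 19 mm behind it; z points along the fingers, y is the direction in which the jaws open and shut (so a half turn about z gives the same grasp; the last joint's range is limited). The gripper opens to 85 mm and grips with 20 to 120 N. Pads are 22 mm wide; open, the fingers measure 114 mm over their backs; the gripper's body (76 mm by 85 mm) begins 54 mm behind the grasp point. The pads swing forward as they close: fully open they stand 13 mm farther back than shut.
Start: joints at [-1.208, 0.398, 0.045, 1.537, -0.019, 1.207, -0.051], TCP at [0.29, 0.582, 0.231] pointing down, gripper open.
Joint ranges: [-2.82, 2.82], [-0.49, 2.23], [-1.37, 1.46], [0, 2.46], [-1.36, 4.5], [0.23, 2], [-2.94, 2.94]. Speed limits (rad/s): [2.57, 2.57, 3.14, 3.14, 3.14, 3.14, 3.14].

## Interface

Orientations are given as [roll, pitch, yaw] about the fixed x, y, z axes, in that order (R = Rz(yaw) Ry(pitch) Rx(roll)).
In Python, from cell import arm gives the robot as it stands.
- The arm moves only by the shell command python3 -m jog 'ROWS' [FORCE]. ROWS is JSON, a list of rows, each a list of 5 numbers: the closure, from 0 (fully open) to 1 (shut), then the shift along the world's x, y, z in cm, then the turn about the world's z in rad. In form: [[claw, tx, ty, tz, spin], ...]. A call has exactly 8 rows; each row is the pose to reach, as a shift and turn from the pose measured when the call began; what a row does not reach only later rows make up. A row lasts 1/10 s, in which the tool goes at most 50 mm and 8.59 degrees, less where a joint would pass 70% of its speed; a pose out of reach is approached as far as the arm can. A call with a gripper value outside its range is refused whole. The fingers move at their own pace and stop on an object; FORCE is the grip in N (left out, the last holds). Time passes only in rows, so rows that repeat a pose let the fingers close, or fill a call up. It gives the time, the measured TCP pose, the force and the opening at its end, in the units of the state.
- arm.state(): the state, without advancing time (a new reading comes with each control period).
- arm.grab_frame(name): name is "scene" or "top" or "wrist"; returns the picture (480x640x3 uint8, blue, green, red); there is no depth.
- arm.get_calibration(name): a dict with "fovy" (degrees; the focal length in pixels is half the picture's height over the tangent of half this angle, whatever the lens; pixels are square), "cx", "cy" (the principal point, pixels), "R" (3x3) and "t" (3): a world point X has camera coordinates R X + t. Camera axes: x right, y down, z forward; pixel columns grow to the right and rows downward; lengths in m; the calibration is good to about 2 mm. A picture is of the moment at which its call begins: read the wrist's pose just before it. get_calibration takes no time and is no camera call; for the wrist camera it gives the pose at the moment of the call.
- arm.hand_in(): hands the job in, once; it reports no verdict.
The state is a dict: "clock": time; "q": joint angles; "joint_vel": joint speeds; "effort": joint torques, N m; "tcp_pos": TCP position; "orientation": TCP orientation; "ft_force": force on the tool from outside, world axes, zero at the start; "moment": the same for the moment, N m; "grip_width": opening from 0.0 (shut) to 1.0 (fully open).
Only numpy, scipy, OpenCV 4.12 (cv2) and the standard library are available. Lean on these libraries where they do the work, as an engineer would, in place of code of your own. Each camera call takes 0.05 s, during which the arm holds its last target. There are 200 camera calls.

## Working session

There is one attempt and no reset: what is moved stays moved. The work goes in short steps, Python scripts to look and compute and a shell command to move; the robot and the scene stay as the last step left them, time stands still between calls to the robot, and variables do not carry over. Pictures are saved under pics/ and viewed, about 8 in all and at most 12, crops included, and the job is handed in when it is done.

```bash
mkdir -p pics; ls
cat > h.py <<'E'
import numpy as np, cv2
from cell import arm
def K(c): 
    f=240/np.tan(np.radians(c['fovy'])/2); return f
def back(name,u,v,z,c=None):
    c=c or arm.get_calibration(name); f=K(c); R=np.array(c['R']);t=np.array(c['t'])
    d=R.T@np.array([(u-c['cx'])/f,(v-c['cy'])/f,1]); o=-R.T@t
    return o+d*(z-o[2])/d[2]
def proj(name,X,c=None):
    c=c or arm.get_calibration(name); p=np.array(c['R'])@np.array(X)+np.array(c['t']); f=K(c)
    return np.array([f*p[0]/p[2]+c['cx'],f*p[1]/p[2]+c['cy']])
E
python3 - <<'E'
from h import *
print(arm.state())
for n in ('top','scene'):
    cv2.imwrite(f'pics/{n}0.png',arm.grab_frame(n)); print(n,arm.get_calibration(n))
E
```

```text
pics
{'clock': 0.0, 'q': array([-1.20799223,  0.39924229,  0.04503542,  1.53785276, -0.018679  ,
        1.20690053, -0.05071202]), 'joint_vel': array([-1.25773471e-04, -1.25264479e-05,  2.24105251e-04, -1.54087825e-03,
       -1.21745754e-03, -1.31041669e-04, -1.10587027e-03]), 'effort': array([-4.63961369e-04, -4.75110948e+01,  1.36449862e+00, -2.54218912e+01,
        1.16008474e-02,  9.31503164e-03,  6.33478209e-06]), 'tcp_pos': array([0.28932599, 0.58136192, 0.23024312]), 'orientation': array([-3.13961712e+00,  1.58990575e-04,  2.67989531e+00]), 'ft_force': array([ 0.41087204, -0.43073685, -0.12466806]), 'moment': array([ 0.0061195 , -0.03833715, -0.03689848]), 'grip_width': 0.9978722793673607}
top {'fovy': 46.82148231030696, 'cx': 314.1079344413521, 'cy': 232.40501114147023, 'R': array([[-0.01442595, -0.99983367, -0.01115904],
       [-0.98027385,  0.01634206, -0.19696729],
       [ 0.19711689,  0.00809747, -0.98034655]]), 't': array([0.07467642, 0.64706825, 0.92847511])}
scene {'fovy': 48.83019056920572, 'cx': 329.96467252032727, 'cy': 227.74713571726164, 'R': array([[-0.62137134,  0.78349687,  0.00550552],
       [ 0.62240671,  0.49785867, -0.60394258],
       [-0.47592809, -0.37184593, -0.79700881]]), 't': array([ 0.35086573, -0.3927294 ,  1.38808578])}
```

View pics/top0.png

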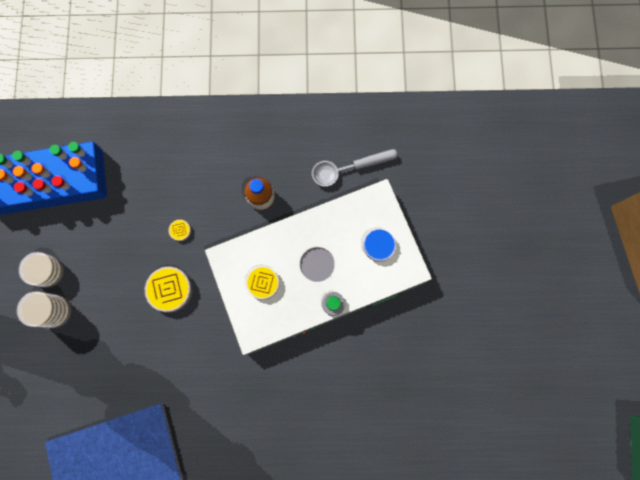

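View pics/scene0.png

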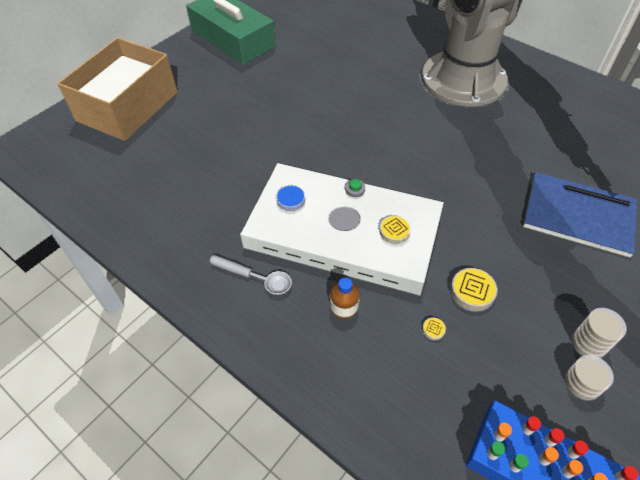

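The top view shows the middle-sized maze dish on the deck at (264,283), with the well at (317,264), button at (333,303) and blue dish at (380,244). The two other maze look-alikes, one big and one small, are on the bench. The scene view agrees. Next I'll measure the positions.

```bash
cat >> h.py <<'E'
def cen(img,lo,hi,near,rmax=40):
    m=cv2.inRange(cv2.cvtColor(img,cv2.COLOR_BGR2HSV),lo,hi)
    m=cv2.morphologyEx(m,cv2.MORPH_CLOSE,np.ones((7,7)))
    n,l,s,c=cv2.connectedComponentsWithStats(m)
    i=min(range(1,n),key=lambda i:np.linalg.norm(c[i]-near)+(s[i][4]<25)*1e3)
    cs=max(cv2.findContours((l==i).astype(np.uint8),0,1)[0],key=cv2.contourArea)
    e=cv2.fitEllipse(cs); return np.array(e[0]),e[1],s[i]
Y=((20,120,90),(35,255,255));B=((100,150,80),(125,255,255));G=((50,120,50),(85,255,255));W=((0,0,90),(179,40,175))
def tri(ps):
    A=[];b=[]
    for n,p in ps.items():
        c=arm.get_calibration(n);f=K(c);R=np.array(c['R']);t=np.array(c['t'])
        for k,cc in ((0,'cx'),(1,'cy')):
            a=(p[k]-c[cc])/f; A.append(R[k]-a*R[2]); b.append(a*t[2]-t[k])
    x,r,*_=np.linalg.lstsq(np.array(A),np.array(b),rcond=None); return x
E
python3 - <<'E'
from h import *
seeds={'maze':(Y,(264,283),(395,229),.060),'blue':(B,(380,244),(291,197),.060),'btn':(G,(333,303),(356,185),.065),'well':(W,(317,264),(345,218),.042)}
for k,(r,a,b,z) in seeds.items():
    P={}
    for n,s in (('top',a),('scene',b)):
        p,ax,st=cen(cv2.imread(f'pics/{n}0.png'),*r,np.array(s)); P[n]=p
        print(k,n,p.round(1),np.round(ax,1),st[4],back(n,*p,z).round(4))
    print('   tri',tri(P).round(4))
# deck corners, top view
img=cv2.imread('pics/top0.png');m=cv2.inRange(cv2.cvtColor(img,cv2.COLOR_BGR2HSV),(0,0,180),(179,40,255));m[:170]=0
c=max(cv2.findContours(m,0,1)[0],key=cv2.contourArea)
q=cv2.approxPolyDP(cv2.convexHull(c),8,True)[:,0];X=[back('top',*p,.045).round(4) for p in q]
print(q.tolist(),X,np.mean(X,0))
E
```

```text
maze top [262.1 282.1] [29.7 30. ] 741 [0.561 0.158 0.06 ]
maze scene [395.  227.3] [21.7 26.9] 494 [0.5623 0.1569 0.06  ]
   tri [0.5615 0.1574 0.0593]
blue top [379.2 244. ] [28.  28.6] 668 [ 0.626  -0.0516  0.06  ]
blue scene [290.2 195.6] [19.1 25.6] 416 [ 0.6274 -0.0524  0.06  ]
   tri [ 0.6266 -0.0523  0.059 ]
btn top [333.3 303. ] [13.  13.7] 159 [0.5218 0.0329 0.065 ]
btn scene [355.  184.2] [10.6 11.4] 110 [0.5255 0.0332 0.065 ]
   tri [0.5225 0.0322 0.0615]
well top [316.5 263.6] [33.3 33.4] 919 [0.595  0.0612 0.042 ]
well scene [344.1 218.6] [23.  30.6] 592 [0.5949 0.0596 0.042 ]
   tri [0.5952 0.0606 0.043 ]
[[386, 179], [430, 278], [242, 353], [205, 250]] [array([ 0.7513, -0.0705,  0.045 ]), array([ 0.5652, -0.1419,  0.045 ]), array([0.4385, 0.1944, 0.045 ]), array([0.6228, 0.2639, 0.045 ])] [0.59445  0.061475 0.045   ]
```

```bash
python3 -m jog '[[0.5,3,-5,0,-0.1],[0.5,6,-9,0,-0.2],[0.5,9,-14,0,-0.3],[0.5,12.5,-18,0,-0.4],[0.5,16,-23,0,-0.5],[0.5,19,-28,0,-0.6],[0.5,22.5,-33,0,-0.7],[0.5,25.5,-37.4,0,-0.774]]' 20; python3 -c "
from cell import arm;print(arm.state())"
```

```text
clock: 0.9
tcp_pos: [0.5149, 0.2497, 0.2301]
orientation: [-3.139, 0.0, 1.903]
ft_force: [0.6, 0.1, 0.2]
grip_width: 0.498
{'clock': 0.9, 'q': array([-0.81085292,  0.27434585,  0.34837794,  1.73435338, -0.10168825,
        1.15267696, -0.10105619]), 'joint_vel': array([ 0.60143879,  0.13091655,  0.36448119, -0.12214038, -0.14240485,
        0.02342086,  0.27631509]), 'effort': array([ -2.86061391, -39.74150419,   2.6037325 , -23.64328086,
         0.16748697,   0.22805935,  -0.3163337 ]), 'tcp_pos': array([0.51486997, 0.24966163, 0.23013745]), 'orientation': array([-3.1394584e+00,  1.8061689e-05,  1.9026609e+00]), 'ft_force': array([0.57495113, 0.06512301, 0.17230475]), 'moment': array([-0.01770972, -0.05043645,  0.00252667]), 'grip_width': 0.49750468078108145}
```

```bash
python3 -m jog '[[0.5,2.9,-4.2,0,0],[0.5,2.9,-4.2,-3,0],[0.5,2.9,-4.2,-7,0],[0.5,2.9,-4.2,-11,0],[0.5,2.9,-4.2,-14,0],[0.5,2.9,-4.2,-15,0],[0.5,2.9,-4.2,-15,0],[0.5,2.9,-4.2,-15,0]]'
python3 - <<'E'
from h import *
for n in('top','scene'): cv2.imwrite(f'pics/{n}1.png',arm.grab_frame(n))
a=cv2.imread('pics/top1.png')[200:360,180:400];b=cv2.imread('pics/scene1.png')[120:280,300:520]
cv2.imwrite('pics/c1.png',cv2.resize(np.vstack([a,b]),None,fx=1.85,fy=1.85,interpolation=2))
for d in(.25,.75):pass
E
```

```text
clock: 1.7
tcp_pos: [0.545, 0.208, 0.0815]
orientation: [3.141, -0.0, 1.903]
ft_force: [0.4, -0.0, -0.4]
grip_width: 0.502
```

View pics/c1.png

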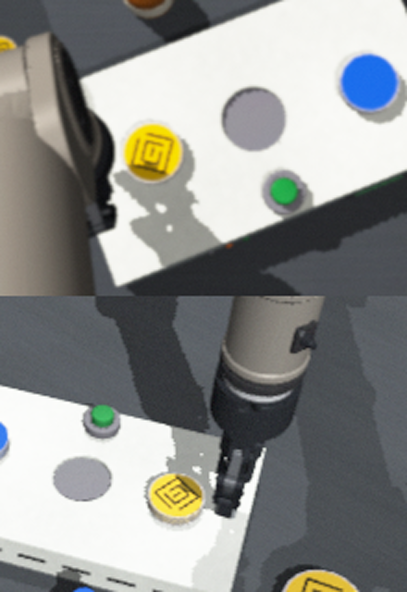

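The cropped views show the fingers behind the dish on its outer side, spread across the push direction. The view is clear, so I'll go down.

```bash
python3 -m jog '[[0.5,0,0,-1.5,0],[0.5,0,0,-3.2,0],[0.5,0,0,-3.2,0],[0.5,0.2,-0.4,-3.2,0],[0.5,0.3,-0.9,-3.2,0],[0.5,0.5,-1.4,-3.2,0],[0.5,0.6,-1.8,-3.2,0],[0.5,0.6,-1.8,-3.2,0]]'
python3 - <<'E'
from h import *
for n in('top','scene','wrist'): cv2.imwrite(f'pics/{n}2.png',arm.grab_frame(n))
a=cv2.imread('pics/top2.png')[200:360,180:400];b=cv2.imread('pics/scene2.png')[120:280,300:520]
x=cv2.resize(np.vstack([a,b]),None,fx=1.5,fy=1.5,interpolation=2)
w=cv2.resize(cv2.imread('pics/wrist2.png'),(460,480*460//640));w=cv2.copyMakeBorder(w,0,480-w.shape[0],0,0,0)
cv2.imwrite('pics/c2.png',np.hstack([x,w]))
P={}
for n,s in(('top',(264,283)),('scene',(395,229))):
    P[n]=cen(cv2.imread(f'pics/{n}2.png'),*Y,np.array(s))[0]
print(P,tri(P))
E
```

```text
clock: 2.6
tcp_pos: [0.5519, 0.189, 0.0505]
orientation: [3.139, -0.0, 1.901]
ft_force: [0.1, -0.3, 0.6]
grip_width: 0.496
{'top': array([264.82876587, 281.86126709]), 'scene': array([393.15716553, 227.21118164])} [0.56180677 0.1531993  0.05663609]
```

View pics/c2.png

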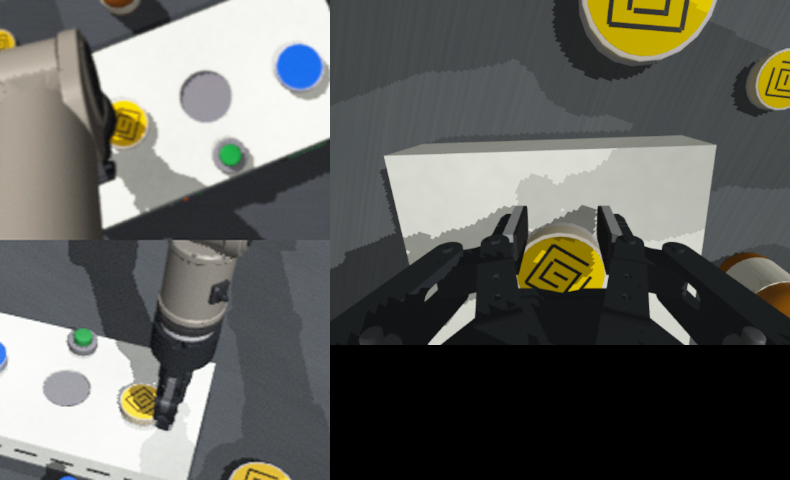

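The wrist view shows the dish cradled between the two tips. I'll push to about 2 cm short of seating.

```bash
python3 -m jog '[[0.5,0.3,-0.9,-0.1,0],[0.5,0.7,-2.1,-0.1,0],[0.5,1.1,-3.4,-0.1,0],[0.5,1.5,-4.6,-0.1,0],[0.5,1.9,-5.8,-0.1,0],[0.5,2.2,-6.7,-0.1,0],[0.5,2.5,-7.4,-0.1,0],[0.5,2.6,-7.8,-0.1,0]]'
python3 - <<'E'
from h import *
for n in('top','scene','wrist'): cv2.imwrite(f'pics/{n}3.png',arm.grab_frame(n))
print(arm.state()['tcp_pos'])
a=cv2.imread('pics/top3.png')[200:360,180:400];b=cv2.imread('pics/scene3.png')[120:280,300:520]
x=cv2.resize(np.vstack([a,b]),None,fx=1.85,fy=1.85,interpolation=2)
cv2.imwrite('pics/c3.png',x)
E
```

```text
clock: 3.55
tcp_pos: [0.5778, 0.1115, 0.0493]
orientation: [3.14, -0.001, 1.902]
ft_force: [0.2, 0.3, -0.4]
grip_width: 0.501
[0.57736768 0.1124925  0.04919182]
```

View pics/c3.png

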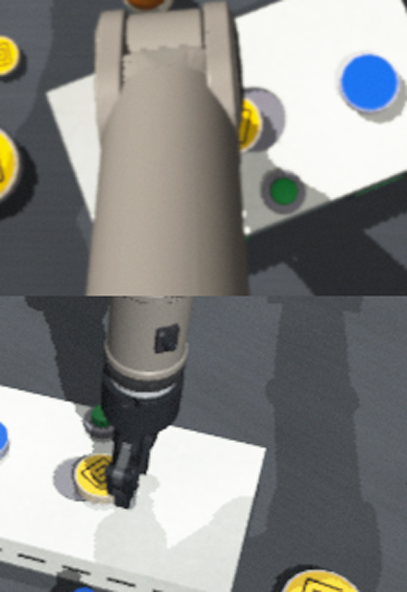

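The scene crop shows the dish partly over the well and aligned with it. I'll push the last 2 cm slowly.

```bash
python3 -m jog '[[0.5,0.1,-0.3,0,0],[0.5,0.2,-0.6,0,0],[0.5,0.3,-0.9,0,0],[0.5,0.4,-1.2,0,0],[0.5,0.5,-1.5,0,0],[0.5,0.6,-1.8,0,0],[0.5,0.7,-2.0,0,0],[0.5,0.7,-2.1,0,0]]'
python3 - <<'E'
from h import *
for n in('top','scene','wrist'): cv2.imwrite(f'pics/{n}4.png',arm.grab_frame(n))
print(arm.state()['tcp_pos'],arm.state()['ft_force'])
a=cv2.imread('pics/top4.png')[200:360,180:400];b=cv2.imread('pics/scene4.png')[160:260,300:440]
a=cv2.resize(a,(420,305));b=cv2.resize(b,(420,300),interpolation=2)
cv2.imwrite('pics/c4.png',np.vstack([a[:290],b]))
E
```

```text
clock: 4.5
tcp_pos: [0.5845, 0.091, 0.0492]
orientation: [3.14, -0.001, 1.902]
ft_force: [0.1, -0.2, -0.8]
grip_width: 0.496
[0.58432901 0.09142831 0.0491483 ] [-0.25177242 -0.12685379  0.4174972 ]
```

View pics/c4.png

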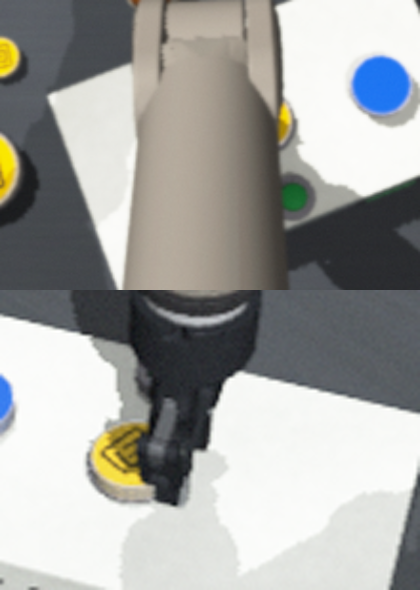

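The dish covers the well, but the view is too occluded to tell whether it's seated. I'll back off and measure.

```bash
python3 -m jog '[[0.5,-0.3,1,0,0],[0.5,-0.9,2.6,0,0],[0.5,-1.6,4.6,0,0],[0.5,-2.3,6.8,0,0],[0.5,-3,9,0,0],[0.5,-3.6,10.8,0,0],[0.5,-4,12,0,0],[0.5,-4,12,0,0]]'
python3 - <<'E'
from h import *
P={}
for n,s in(('top',(317,264)),('scene',(345,218))):
    I=arm.grab_frame(n);cv2.imwrite(f'pics/{n}5.png',I);P[n]=cen(I,*Y,np.array(s));print(n,P[n],back(n,*P[n][0],.054),back(n,*P[n][0],.060))
print(tri({k:v[0] for k,v in P.items()}))
a=cv2.imread('pics/top5.png')[210:320,250:400];b=cv2.imread('pics/scene5.png')[160:260,290:426]
cv2.imwrite('pics/c5.png',np.vstack([cv2.resize(q,(400,294),interpolation=2) for q in(a,b)]))
E
```

```text
clock: 5.45
tcp_pos: [0.5432, 0.2146, 0.0491]
orientation: [3.14, -0.002, 1.907]
ft_force: [0.4, 0.8, 0.4]
grip_width: 0.499
top (array([316.38659668, 262.90316772]), (29.61098289489746, 29.98529815673828), array([301, 248,  32,  31, 738], dtype=int32)) [0.59451738 0.06142471 0.054     ] [0.59365104 0.06139513 0.06      ]
scene (array([344.38922119, 214.27027893]), (19.82058334350586, 26.36666488647461), array([331, 204,  28,  21, 443], dtype=int32)) [0.59367831 0.05886723 0.054     ] [0.59758441 0.06165554 0.06      ]
[0.59466496 0.06065307 0.05614354]
```

View pics/c5.png

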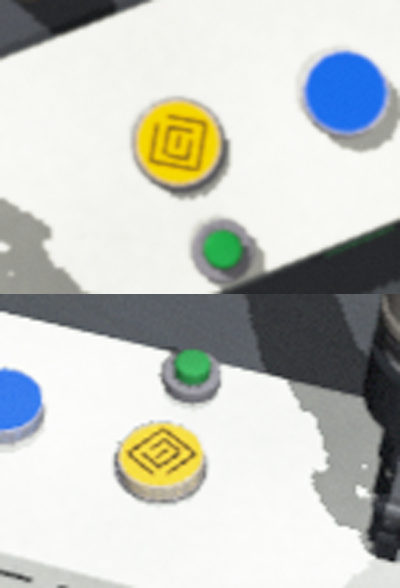

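The dish is centred over the well to within 1 mm, but its height is ambiguous: 3 mm lower than before where 6 mm is expected. I'll check closer with the wrist camera, shutting the fingers for the button on the way.

```bash
python3 -m jog '[[1,0,0,4,0],[1,0,0,8,0],[1,1,-3,11,0],[1,2.5,-7,11,0],[1,4,-11,11,0],[1,5,-15,11,0],[1,6,-18,11,0],[1,6,-18,11,0]]'
python3 - <<'E'
from h import *
c=arm.get_calibration('wrist');I=arm.grab_frame('wrist');cv2.imwrite('pics/wrist6.png',I)
print(c['R'],-np.array(c['R']).T@c['t'],arm.state()['tcp_pos'])
for X in((.595,.0606,.054),(.595,.0606,.06)):print(proj('wrist',X,c))
E
```

```text
clock: 6.35
tcp_pos: [0.6053, 0.0216, 0.1597]
orientation: [3.14, 0.005, 1.891]
ft_force: [-0.3, -0.8, 0.5]
grip_width: -0.001
[[ 0.94934967  0.31421855  0.00138247]
 [ 0.30114086 -0.91107659  0.28152021]
 [ 0.08971841 -0.2668448  -0.9595543 ]] [0.58114643 0.08806411 0.30092903] [0.60471045 0.02552778 0.1593858 ]
[328.82226845 183.92103687]
[328.97627715 184.9979802 ]
```

View pics/wrist6.png

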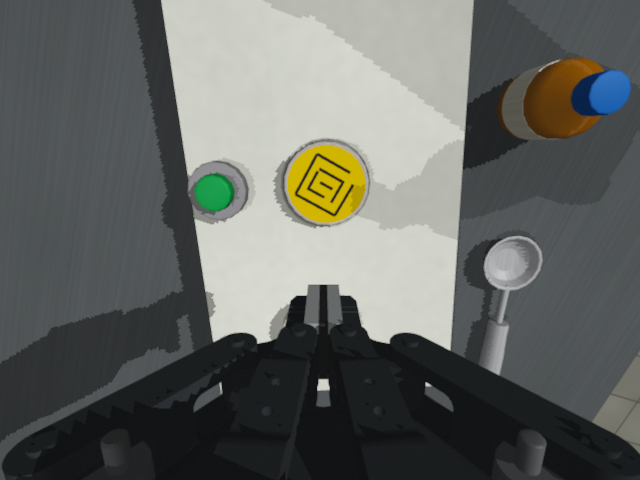

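The wrist view shows the dish at (326,184) and the button at (214,193). I'll zoom in on the rim.

Run:
```python
from h import *
I=cv2.imread('pics/wrist6.png');c=arm.get_calibration('wrist')
p,ax,st=cen(I,*Y,np.array((326,184)));print(p,ax,'f',K(c))
cv2.imwrite('pics/c6.png',cv2.resize(I[125:245,265:390],None,fx=4.8,fy=4.8,interpolation=2))
# outer dish outline & expected well mouth
th=np.linspace(0,2*np.pi,9)[:-1]
for r,z in((.032,.045),(.030,.054),(.030,.060)):
    q=np.array([proj('wrist',(.595+r*np.cos(t),.0606+r*np.sin(t),z),c) for t in np.linspace(0,6.28,60)],np.float32);print(r,z,cv2.fitEllipse(q))
```

```text
[325.90246582 183.58164978] (76.29358673095703, 77.11677551269531) f 347.24840866325906
0.032 0.045 ((327.8489990234375, 186.7598876953125), (87.07173919677734, 87.5303726196289), 25.809663772583008)
0.03 0.054 ((328.037353515625, 188.53810119628906), (84.45525360107422, 84.85041809082031), 33.16148376464844)
0.03 0.06 ((328.1704406738281, 189.6617889404297), (86.44694519042969, 86.83567810058594), 38.90947723388672)
```

View pics/c6.png

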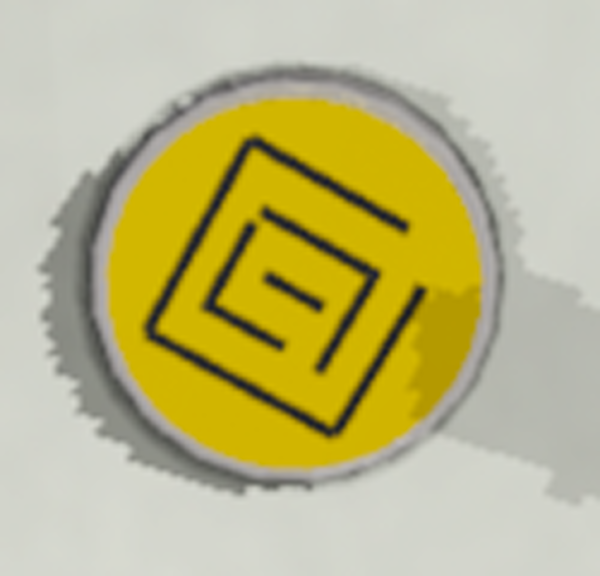

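The rim shows a dark gap ring all round, and the outer diameter is about 84 px (84.6 expected for seated, 86.6 for up on the deck). So it looks seated. I'll confirm the height by a light touch on the centre of the dish with the shut tips, which would also settle it if it's tilted.

```bash
python3 -m jog '[[1,-1,3.5,0,0],[1,-1,3.5,-3,0],[1,-1,3.5,-6,0],[1,-1,3.5,-9,0],[1,-1,3.5,-10,0],[1,-1,3.5,-10,0],[1,-1,3.5,-10,0],[1,-1,3.5,-10,0]]'; python3 -m jog '[[1,0,0,-0.1,0],[1,0,0,-0.2,0],[1,0,0,-0.3,0],[1,0,0,-0.3,0],[1,0,0,-0.3,0],[1,0,0,-0.3,0],[1,0,0,-0.3,0],[1,0,0,-0.3,0]]'
```

```text
clock: 7.2
tcp_pos: [0.5961, 0.0606, 0.0611]
orientation: [3.137, 0.002, 1.894]
ft_force: [0.2, 0.1, -0.1]
grip_width: -0.003
clock: 8.0
tcp_pos: [0.5961, 0.0606, 0.0581]
orientation: [3.137, 0.002, 1.894]
ft_force: [-0.8, -0.1, -0.1]
grip_width: -0.0
```

```bash
python3 -m jog '[[1,0,0,-0.1,0],[1,0,0,-0.2,0],[1,0,0,-0.2,0],[1,0,0,-0.2,0],[1,0,0,-0.2,0],[1,0,0,-0.2,0],[1,0,0,-0.2,0],[1,0,0,-0.2,0]]'; python3 -m jog '[[1,0,0,-0.1,0],[1,0,0,-0.2,0],[1,0,0,-0.2,0],[1,0,0,-0.2,0],[1,0,0,-0.2,0],[1,0,0,-0.2,0],[1,0,0,-0.2,0],[1,0,0,-0.2,0]]'
```

```text
clock: 8.8
tcp_pos: [0.5961, 0.0606, 0.0561]
orientation: [3.137, 0.002, 1.894]
ft_force: [-0.1, -0.0, -0.6]
grip_width: -0.0
clock: 9.6
tcp_pos: [0.5961, 0.0606, 0.0542]
orientation: [3.137, 0.002, 1.894]
ft_force: [-0.1, -1.5, 1.7]
grip_width: -0.003
```

There was no force down to 56 mm and light contact at about 54 mm, so the dish top stands 9 mm above the deck and it's seated. Next is the button, at about (0.5235, 0.0327).

```bash
python3 -m jog '[[1,0,0,2,0],[1,0,0,4,0],[1,-2.5,-1,4,0],[1,-5,-2,4,0],[1,-7.25,-2.8,4,0],[1,-7.25,-2.8,3,0],[1,-7.25,-2.8,1.9,0],[1,-7.25,-2.8,1.9,0]]'; python3 -m jog '[[1,0,0,-0.2,0],[1,0,0,-0.4,0],[1,0,0,-0.6,0],[1,0,0,-0.7,0],[1,0,0,-0.7,0],[1,0,0,-0.7,0],[1,0,0,-0.7,0],[1,0,0,-0.7,0]]'
```

```text
clock: 10.4
tcp_pos: [0.5232, 0.0331, 0.0715]
orientation: [3.139, 0.002, 1.895]
ft_force: [0.4, 0.9, -0.4]
grip_width: -0.001
clock: 11.2
tcp_pos: [0.5236, 0.0332, 0.0648]
orientation: [3.138, 0.002, 1.895]
ft_force: [0.3, 1.5, 2.2]
grip_width: -0.001
```

```bash
python3 -m jog '[[1,0,0,-0.1,0],[1,0,0,-0.2,0],[1,0,0,-0.3,0],[1,0,0,-0.4,0],[1,0,0,-0.4,0],[1,0,0,-0.4,0],[1,0,0,-0.4,0],[1,0,0,-0.4,0]]'; python3 -m jog '[[1,0,0,-0.1,0],[1,0,0,-0.2,0],[1,0,0,-0.2,0],[1,0,0,-0.2,0],[1,0,0,-0.2,0],[1,0,0,-0.2,0],[1,0,0,-0.2,0],[1,0,0,-0.2,0]]'
```

```text
clock: 12.0
tcp_pos: [0.5237, 0.0332, 0.0611]
orientation: [3.138, 0.002, 1.895]
ft_force: [-1.4, 1.3, 5.1]
grip_width: -0.0
clock: 12.8
tcp_pos: [0.5237, 0.0332, 0.0608]
orientation: [3.138, 0.001, 1.895]
ft_force: [-3.7, 1.9, 17.8]
grip_width: -0.002
```

The button bottomed out: the spring force rose to about 5 N, then a hard stop at 60.8 mm. Releasing and backing away.

```bash
python3 -m jog '[[1,0,0,0.5,0],[1,0,0,2,0],[1,0,0,5,0],[1,0,0,9,0],[1,-3,5,12,0],[1,-5,10,13,0],[1,-8,15,13,0],[1,-10,20,13,0]]'; python3 -m jog '[[1,-2,5,0,0],[1,-5,10,0,0],[1,-7,14,0,0],[1,-7,14,0,0],[1,-7,14,0,0],[1,-7,14,0,0],[1,-7,14,0,0],[1,-7,14,0,0]]'
python3 - <<'E'
from h import *
S={n:arm.grab_frame(n) for n in('top','scene')}
for k,r,a,b in(('maze',Y,(317,264),(345,215)),('blue',B,(380,244),(291,197)),('btn',G,(333,303),(356,185))):
    P={n:cen(S[n],*r,np.array(s))[0] for n,s in(('top',a),('scene',b))};print(k,P,tri(P).round(4))
cv2.imwrite('pics/f.png',np.vstack([cv2.resize(S['top'][130:370,190:450],(320,295)),cv2.resize(S['scene'][130:330,200:460],(380,292))[:,:320]]))
E
```

```text
clock: 13.6
tcp_pos: [0.4352, 0.2055, 0.1904]
orientation: [3.138, 0.001, 1.894]
ft_force: [0.1, 0.7, -0.5]
grip_width: -0.0
clock: 14.4
tcp_pos: [0.3663, 0.3438, 0.1903]
orientation: [3.138, 0.002, 1.89]
ft_force: [0.1, 0.5, -0.1]
grip_width: -0.004
maze {'top': array([315.96182251, 262.87973022]), 'scene': array([344.60736084, 215.49734497])} [0.5951 0.0615 0.0534]
blue {'top': array([379.16925049, 244.01538086]), 'scene': array([290.23291016, 195.60871887])} [ 0.6266 -0.0523  0.059 ]
btn {'top': array([333.32675171, 302.98272705]), 'scene': array([354.88647461, 184.29278564])} [0.5225 0.0321 0.0613]
```

View pics/f.png

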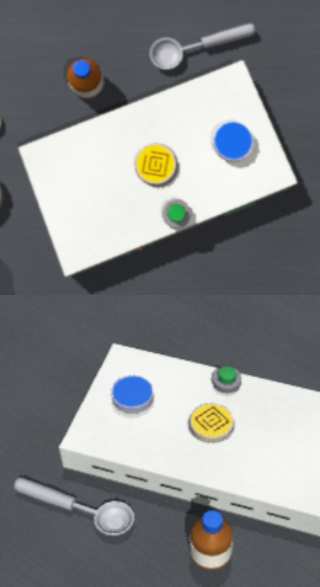

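The final view has everything in place. Triangulated with the same method as at the start, the maze dish top now reads 6 mm lower, the button is back at its starting height and the blue dish hasn't moved.

```bash
python3 -c "
from cell import arm;print(arm.hand_in(),arm.state()['clock'])"
```

```text
the job is handed in; nothing more can be done
the job is handed in; nothing more can be done
```

I pushed the maze dish across the deck with the half-open fingertips until it dropped into the well, then pressed the start button and let it go. The job is handed in at about 14.5 s on the robot's clock; no verdict was reported.

- **Dish seated:** its measured top went from 59.3 to 53.4 mm, which matches the 6 mm drop. Its centre is about 1 mm from the well's centre.
- **One check disagreed:** right after the push, the cameras put the dish top at 56.1 mm, so it may have been slightly tilted. I touched its centre with the shut fingertips at about 2 N, meeting contact at about 54 mm. The later reading was 53.4 mm, so the touch probably settled it.
- **Button:** the force rose to about 5 N and then hit a hard stop at 17.8 N, so it went fully down. Its top then measured 61.3 mm, against 61.5 mm at the start. Both readings are from the cameras; I could not read the joint itself.
- **Other objects:** the blue dish measured the same to 0.1 mm. The bottle (still upright) and the scoop looked unmoved in the last picture, but I did not measure them. The arm is clear of everything.

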